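Rebuild the dish pivot on the mast stub

TASK

Rebuild the dish pivot on the upright mast stub: thread on the square-flanged bushing first with its flange down, then the plain thrust ring, then the dish clamp with its slot over the stub's flat tongue, each one fully home before the next. Lower the parts down the stub rather than letting them fall, and leave the other things on the table where they are.

Things in the scene. Friction and masses are not known exactly. Their poses are not given: they have to be found in the camera images.
- stub: Fixed mast stub: galvanised base plate 110 x 110 x 10 mm, post upright at its centre. Heights above the plate's top: round post 30 mm in diameter up to 49 mm, then a flat tongue 26 mm (stub's x) by 14 mm (its y) from 49 to 70 mm, then a lead-in tip 19 x 8 mm up to 78 mm. Origin: centre of the plate's underside, on the table; z up.
- stub_seat (a point): Point on the post's axis at the height of the base plate's top (10 mm above the table); axes as the stub's. Here the bushing's underside sits when home.
- bushing: Aluminium bushing: square flange 84 x 84 x 8 mm at the bottom, round barrel 56 mm in diameter above it, 38 mm tall in all, with a round bore 35 mm in diameter right through. Stands flange down. Origin: centre of the underside, on the bore's axis; z up. Grip the barrel (from 8 to 38 mm height).
- thrust_ring: Plain steel thrust ring lying flat: outer diameter 62 mm, bore 35 mm, 14 mm thick, the same either way up. Origin: centre of the underside, on the axis; z up.
- clamp: Galvanised dish clamp: flat bar 130 mm long (its x), 46 mm wide (y), 20 mm thick in the middle 60 mm, 16 mm at the ends; through slot 30 mm (x) by 18 mm (y) in the middle; an upright U-bolt (8 mm bar, 42 mm across y, top at 43 mm) at x = +/-50 mm. Origin: centre of the underside, on the slot's axis; z up. Grip across the 46 mm at the middle. Either end may face either way.
- feed_horn: White feed horn standing on its mouth, 76 mm in diameter, 78 mm tall; bystander. Origin: underside centre.
- compass: Yellow round compass, 66 mm in diameter, 14 mm thick; bystander. Origin: underside centre.
- level: Brass spirit level 180 x 24 x 38 mm tall, long along its x; bystander. Origin: underside centre.
- spanner: Steel spanner about 170 mm long along its x, lying flat; bystander.
- grease_can: Grease can, 56 mm in diameter, 70 mm tall; bystander. Origin: underside centre.

How it is judged:
By the outcome, as a careful person would: the job done as asked, in the order asked, and still so for the second after the job is handed in, with the robot touching nothing.
It also fails if it takes over 72 s, if anything falls off the work surface, if the arm or the gripper's body presses on something with over 40 N, if the wrist force passes 120 N, or if a joint passes its speed limit or range.

ROBOT

A 6-joint arm with a two-finger parallel gripper is mounted at the origin on the work surface. World frame = base frame: x ahead of the robot, y to its left, z up, the work surface at z = 0. Lengths are in m, angles in degrees, forces in N, time in s.
With the tool pointing down it reaches from about 0.375 to 0.9 m from the base axis. Payload 3.1 kg.
Tool frame: the origin (TCP) lies between the finger pads; the fingertips stand 22 mm ahead of it and the grasp point (between the pads) lies 3 mm ahead of it; y points along the fingers, x is the direction in which the jaws open and shut, and the axes are right-handed (so a half turn about y gives the same grasp; the last joint's range is limited). The gripper opens to 87 mm and grips with 3 to 60 N. Pads are 19 mm wide; open, the fingers measure 117 mm over their backs; the gripper's body (75 mm by 190 mm) begins 51 mm behind the grasp point.
Start: joints at [-76.003, 30.224, 82.088, -0, 67.689, -10.227], TCP at [0.256, -0.57, 0.245] pointing down, gripper open.
Joint ranges: [-176.69, 176.69], [-43.24, 126.21], [12.49, 139.97], [-82, 262], [0, 151.66], [-163.58, 163.58]. Speed limits (degrees/s): [159.86, 159.86, 180, 180, 180, 180].

INTERFACE

Orientations are given as a 3x3 rotation matrix whose columns are the frame's x, y, z axes.
In Python, from rig import bot, imaging, workorder gives the robot as it stands. The module is installed in compiled form; this text tells all that it offers.
- The arm moves only by the tool drive_tool, never from a script. Its argument "commands" is a list of rows, each an object of numbers: "dx", "dy", "dz": the shift along the tool's x, y, z normalised to -1 to 1, where 1 is 4 cm; "wx", "wy", "wz": the turn, a rotation vector about the tool's x, y, z normalised to -1 to 1, where 1 is pi/2 rad; "grip": the finger opening in mm, from 0 to 87. In form: [{"dx": .., "dy": .., "dz": .., "wx": .., "wy": .., "wz": .., "grip": ..}, ...]. A call has 1 to 8 rows; each row shifts and turns the commanded pose from where the row before left it, along the tool's axes as they then stand; what a row does not reach is not made up. A row lasts 1/8 s, in which the tool goes at most 62.5 mm and 10.7 degrees, less where a joint would pass 70% of its speed; a pose out of reach is approached as far as the arm can. A call with a number of a shift or a turn outside -1 to 1 is refused whole. A call with a gripper value outside its range is refused whole. The fingers move at their own pace and stop on an object; the grip force is fixed at half the most. Time passes only in rows, so rows that do not move let the fingers close. It gives the time, the measured TCP pose, the force and the opening at its end, in the units of the state.
- bot.read_state(): the state, without advancing time (a new reading comes with each control period).
- imaging.capture(name): name is "side" or "top" or "wrist"; returns (picture, depth): 420x560x3 uint8, red, green, blue; 420x560 float32, m along the optical axis (not along the pixel's ray), 0 where there is no reading.
- imaging.get_calibration(name): a dict with "mtx" (3x3 intrinsics, pixels), "world_to_cam" (4x4, takes a point from world to camera coordinates). Camera axes: x right, y down, z forward; pixel columns grow to the right and rows downward; lengths in m; the calibration is good to about 2 mm. A picture is of the moment at which its call begins: read the wrist's pose just before it. get_calibration takes no time and is no camera call; for the wrist camera it gives the pose at the moment of the call.
- workorder.hand_in(): hands the job in, once; it reports no verdict.
The state is a dict: "time_s": time; "joint_positions": joint angles; "qvel": joint speeds; "tau": joint torques, N m; "position": TCP position; "tcp_rot": TCP orientation; "force": force on the tool from outside, world axes, zero at the start; "moment": the same for the moment, N m; "opening": opening from 0.0 (shut) to 1.0 (fully open).
Only numpy, scipy, OpenCV 4.12 (cv2) and the standard library are available. Lean on these libraries where they do the work, as an engineer would, in place of code of your own. Each camera call takes 0.05 s, during which the arm holds its last target. There are 200 camera calls.

## Working session

There is one attempt and no reset: what is moved stays moved. The work goes in short steps, Python scripts to look and compute and a tool call to move; the robot and the scene stay as the last step left them, time stands still between calls to the robot, and variables do not carry over. Pictures are saved under pics/ and viewed, on a budget of 10 in all, crops included, one or two more only if the job needs it, and the job is handed in when it is done.

Besides the shell and the picture viewer there is one more tool, called after ">>>" in YAML: its name, and indented under it one key for each argument. drive_tool: Moves the arm, as the interface text tells. Its arguments: {"type":"object","properties":{"commands":{"type":"array"}},"required":["commands"]}

```bash
mkdir -p pics; python3 - <<'E'
from rig import bot, imaging
import cv2,numpy as np
s=bot.read_state();print(s)
for n in("top","side"):
    p,d=imaging.capture(n);c=imaging.get_calibration(n)
    cv2.imwrite(f"pics/{n}0.png",p[:,:,::-1]);np.savez(f"{n}0.npz",p=p,d=d,K=c["mtx"],T=c["world_to_cam"])
    print(n,c["mtx"],c["world_to_cam"])
E
```

```text
{'time_s': 0.0, 'joint_positions': array([-7.60039063e+01,  3.02785965e+01,  8.21573010e+01, -1.11683639e-03,
        6.76879680e+01, -1.02266842e+01]), 'qvel': array([-0.05110913,  0.04324684,  0.04408226,  0.08687607,  0.0943404 ,
       -0.03485603]), 'tau': array([-6.31538915e-04, -4.40046787e+01, -1.76592153e+01,  6.33846782e-02,
        5.80563443e-02, -1.47754113e-04]), 'position': array([ 0.25628731, -0.56928077,  0.24357046]), 'tcp_rot': array([[ 4.10291806e-01, -5.40356170e-04,  9.11954134e-01],
       [-9.11951805e-01,  2.09331859e-03,  4.10291998e-01],
       [-2.13071435e-03, -9.99997663e-01,  3.66092678e-04]]), 'force': array([ 0.22245416, -0.37729273, -1.09730008]), 'moment': array([-0.00333971, -0.03069716,  0.00219541]), 'opening': 0.9978872933653203}
top [[544.11684157   0.         271.43046536]
 [  0.         544.11684157 201.58681767]
 [  0.           0.           1.        ]] [[ 0.0251661  -0.99946594 -0.02084474  0.00937207]
 [-0.99763624 -0.02377541 -0.06447211  0.58225924]
 [ 0.06394209  0.02241798 -0.99770178  1.38378746]
 [ 0.          0.          0.          1.        ]]
side [[481.49125327   0.         286.24019445]
 [  0.         481.49125327 212.66582272]
 [  0.           0.           1.        ]] [[-0.90716141 -0.42075966 -0.00441327  0.52841446]
 [-0.21799223  0.47891245 -0.85036595  0.15477201]
 [ 0.35991326 -0.77045712 -0.52617324  1.3450942 ]
 [ 0.          0.          0.          1.        ]]
```

View pics/top0.png

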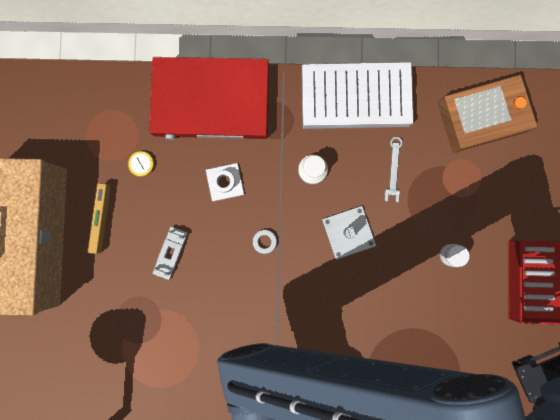

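View pics/side0.png

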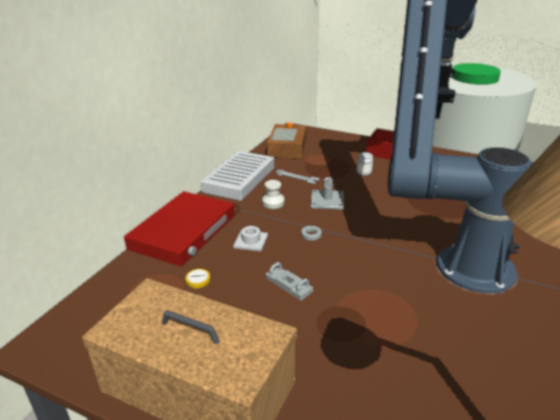

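The top view shows the bushing (225,182), ring (264,241), clamp (171,252), stub (349,231), horn (313,168) and spanner (394,170). I'll do a rough localisation from it, then refine with the wrist camera.

```bash
cat > h.py <<'E'
import numpy as np,cv2
from rig import bot,imaging
def ray(K,T,uv,z):
    uv=np.atleast_2d(np.array(uv,float)); R=T[:3,:3];t=T[:3,3];c=-R.T@t
    d=np.c_[(uv-[K[0,2],K[1,2]])/K[0,0],np.ones(len(uv))]@R
    return c+d*((z-c[2])/d[:,2])[:,None]
def cloud(K,T,d):
    v,u=np.indices(d.shape);P=np.stack([(u-K[0,2])/K[0,0]*d,(v-K[1,2])/K[0,0]*d,d],-1)
    return (P-T[:3,3])@T[:3,:3]
def snap(name,tag):
    s=bot.read_state();c=imaging.get_calibration(name);p,d=imaging.capture(name)
    cv2.imwrite(f"pics/{tag}.png",p[:,:,::-1]);np.savez(f"{tag}.npz",p=p,d=d,K=c["mtx"],T=c["world_to_cam"])
    return s,p,d,c["mtx"],c["world_to_cam"]
E
python3 - <<'E'
from h import *
z=np.load("top0.npz");p,d,K,T=z["p"],z["d"],z["K"],z["T"]
W=cloud(K,T,d)
hsv=cv2.cvtColor(p,cv2.COLOR_RGB2HSV)
for n,(u,v,r,zt) in dict(bushing=(225,182,24,.008),ring=(264,241,17,.014),stub=(349,231,32,.01),clamp=(171,252,32,.016),horn=(313,168,20,.07),can=(455,256,20,.07),spanner=(394,170,36,.006),compass=(141,163,17,.014),level=(98,217,40,.038)).items():
    m=np.zeros(d.shape,bool);m[v-r:v+r,u-r:u+r]=1
    if n not in("compass","level"): m&=(hsv[...,1]<60)&(hsv[...,2]>70)
    else: m&=(hsv[...,0]>18)&(hsv[...,0]<35)&(hsv[...,1]>100)
    c=max(cv2.findContours(m.astype(np.uint8),0,2)[0],key=cv2.contourArea)
    (cu,cv_),wh,a=cv2.minAreaRect(c); box=cv2.boxPoints(((cu,cv_),wh,a))
    B=ray(K,T,box,zt);C=ray(K,T,[[cu,cv_]],zt)[0]
    e=[(B[1]-B[0])[:2],(B[2]-B[1])[:2]];L=max(e,key=np.linalg.norm)
    print(n,C.round(4),"edges",[round(float(np.linalg.norm(x)),3) for x in e],"ang",round(np.degrees(np.arctan2(L[1],L[0])),1),"zmax",W[m][:,2].max().round(3))
c=imaging.get_calibration("wrist");s=bot.read_state()
T=c["world_to_cam"];print(c["mtx"]);print("cam in tool",s["tcp_rot"].T@(-T[:3,:3].T@T[:3,3]-s["position"]),"axes\n",(s["tcp_rot"].T@T[:3,:3].T).round(3))
E
```

```text
bushing [0.6316 0.1477 0.008 ] edges [0.088, 0.087] ang -76.5 zmax 1.418
ring [0.4794 0.0397 0.014 ] edges [0.062, 0.06] ang -43.6 zmax 1.418
stub [ 0.5084 -0.1773  0.01  ] edges [0.113, 0.112] ang -70.2 zmax 1.418
clamp [0.4434 0.2833 0.016 ] edges [0.132, 0.051] ang -19.3 zmax 1.418
horn [ 0.6635 -0.0777  0.07  ] edges [0.072, 0.073] ang -178.9 zmax 1.418
can [ 0.4569 -0.4295  0.07  ] edges [0.071, 0.056] ang -88.5 zmax 1.418
spanner [ 0.6762 -0.2901  0.006 ] edges [0.171, 0.039] ang -2.4 zmax 1.418
compass [0.6737 0.3682 0.014 ] edges [0.066, 0.066] ang -88.7 zmax 1.418
level [0.5111 0.4661 0.038 ] edges [0.143, 0.034] ang -5.5 zmax 0.047
[[330.8850954    0.         279.47555521]
 [  0.         330.8850954  213.40592744]
 [  0.           0.           1.        ]]
cam in tool [ 3.50158855e-05 -1.40315288e-01  7.95254694e-02] axes
 [[ 1.    -0.    -0.   ]
 [ 0.    -0.29   0.957]
 [-0.    -0.957 -0.29 ]]
```

>>> drive_tool:
  commands:
    - {"dx":-0.63,"dz":0.98}
    - {"dx":-0.63,"dz":0.98}
    - {"dx":-0.63,"dz":0.98}
    - {"dx":-0.63,"dz":0.98}
    - {"dx":-0.63,"dz":0.98}
    - {"dx":-0.63,"dz":0.98}
    - {"dx":-0.63,"dz":0.98}
    - {"dx":-0.63,"dz":0.98}

```text
schema error: expected keys dx, dy, dz, wx, wy, wz, grip
```

>>> drive_tool:
  commands:
    - {"dx":-0.63,"dz":0.98,"dy":0.4}
    - {"dx":-0.63,"dz":0.98,"dy":0.4}
    - {"wy":0.049}
    - {"dx":0}

```text
schema error: expected keys dx, dy, dz, wx, wy, wz, grip
```

```bash
python3 - <<'E'
from h import *
s,p,d,K,T=snap("wrist","w1");print(s["time_s"],s["position"],s["joint_positions"].round(1),s["tcp_rot"].round(3))
E
```

```text
0.1 [ 0.25633825 -0.56934496  0.24367173] [-76.   30.3  82.1  -0.   67.7 -10.2] [[ 0.41  -0.     0.912]
 [-0.912  0.002  0.41 ]
 [-0.002 -1.     0.   ]]
```

View pics/w1.png

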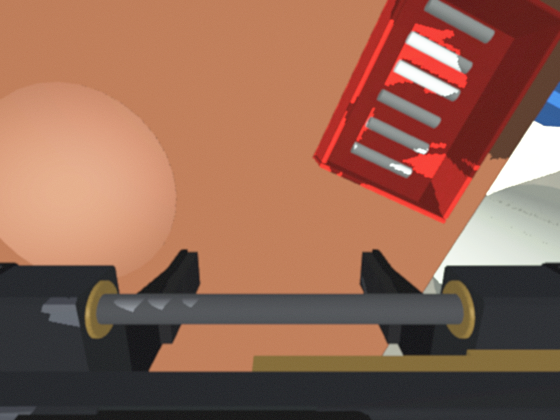

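The wrist picture shows the red tray at the upper right, and the gripper hides rows below about 250. Objects are best viewed about 60 mm toward tool +z.

>>> drive_tool:
  commands:
    - {"dx":-0.72,"dy":0,"dz":0.92,"wx":0,"wy":0,"wz":0,"grip":87}
    - {"dx":-0.72,"dy":0,"dz":0.92,"wx":0,"wy":0,"wz":0,"grip":87}
    - {"dx":-0.72,"dy":0,"dz":0.92,"wx":0,"wy":0,"wz":0,"grip":87}
    - {"dx":-0.72,"dy":0,"dz":0.92,"wx":0,"wy":0,"wz":0,"grip":87}
    - {"dx":-0.72,"dy":0,"dz":0.92,"wx":0,"wy":0,"wz":0,"grip":87}
    - {"dx":-0.72,"dy":0,"dz":0.92,"wx":0,"wy":0,"wz":0,"grip":87}
    - {"dx":-0.72,"dy":0.4,"dz":0.92,"wx":0,"wy":0,"wz":0,"grip":87}
    - {"dx":-0.72,"dy":0.4,"dz":0.92,"wx":0,"wy":0,"wz":0,"grip":87}

```text
time_s: 1.15
position: [0.4311, -0.2378, 0.2124]
tcp_rot: [[0.41, 0.001, 0.912], [-0.912, -0.001, 0.41], [0.001, -1.0, 0.0]]
force: [0.6, -0.2, 0.2]
opening: 0.998
```

>>> drive_tool:
  commands:
    - {"dx":-0.72,"dy":0,"dz":0.92,"wx":0,"wy":0,"wz":0,"grip":87}
    - {"dx":0,"dy":0,"dz":0,"wx":0,"wy":0.05,"wz":0,"grip":87}
    - {"dx":0,"dy":0,"dz":0,"wx":0,"wy":0,"wz":0,"grip":87}

```text
time_s: 1.52
position: [0.4523, -0.197, 0.2124]
tcp_rot: [[0.34, -0.0, 0.941], [-0.941, 0.0, 0.34], [-0.0, -1.0, -0.0]]
force: [0.5, -0.5, 0.4]
opening: 1.001
```

```bash
python3 - <<'E'
from h import *
s,p,d,K,T=snap("wrist","w2");print(s["time_s"],s["position"],s["joint_positions"].round(1),s["tcp_rot"].round(3))
E
```

```text
1.525 [ 0.45230303 -0.19703929  0.21241847] [-36.5  22.8 102.7  -0.   54.5  33.6] [[ 0.34  -0.     0.941]
 [-0.941  0.     0.34 ]
 [-0.    -1.    -0.   ]]
```

View pics/w2.png

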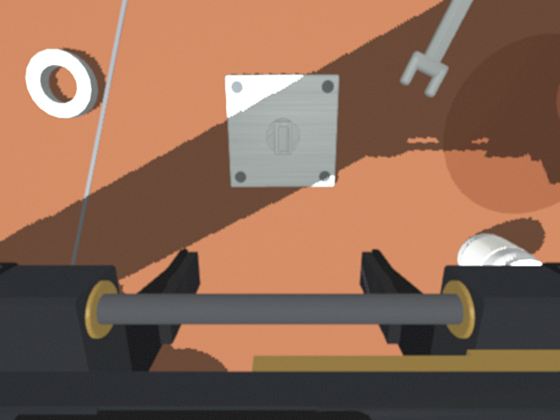

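The plate is at (283,131). The tongue's long side runs image-vertical, along tool z, so stub x points to about 20° yaw.

```bash
cat >> h.py <<'E'
def mask_rect(p,K,T,win,z,smax=60,vmin=70):
    u0,v0,u1,v1=win;hsv=cv2.cvtColor(p,cv2.COLOR_RGB2HSV);m=np.zeros(p.shape[:2],np.uint8)
    m[v0:v1,u0:u1]=((hsv[...,1]<smax)&(hsv[...,2]>vmin))[v0:v1,u0:u1]
    c=max(cv2.findContours(m,0,1)[0],key=cv2.contourArea)
    P=ray(K,T,c[:,0,:],z)[:,:2]
    (cx,cy),wh,a=cv2.minAreaRect((P*1000).astype(np.float32));(ex,ey),er=cv2.minEnclosingCircle((P*1000).astype(np.float32))
    M=cv2.moments((P*1e4).astype(np.float32));cen=np.array([M["m10"]/M["m00"],M["m01"]/M["m00"]])/1e4
    return np.array([cx,cy])/1000,wh,a,cen
def top_pts(K,T,d,win,zmin,zmax):
    u0,v0,u1,v1=win;W=cloud(K,T,d)[v0:v1,u0:u1].reshape(-1,3);dd=d[v0:v1,u0:u1].ravel()
    return W[(dd>0)&(W[:,2]>zmin)&(W[:,2]<zmax)]
E
python3 - <<'E'
from h import *
z=np.load("w2.npz");p,d,K,T=z["p"],z["d"],z["K"],z["T"]
print("plate",mask_rect(p,K,T,(205,55,360,205),.01,95,60))
for lo,hi in((.082,.095),(.052,.064),(.07,.1),(.0,.02)):
    W=top_pts(K,T,d,(255,90,310,170),lo,hi)
    r=cv2.minAreaRect((W[:,:2]*1000).astype(np.float32));print(lo,len(W),np.median(W[:,2]),W[:,:2].mean(0),r)
W=top_pts(K,T,d,(5,30,115,130),.010,.02);print("ring",len(W),W[:,:2].mean(0),cv2.minAreaRect((W[:,:2]*1000).astype(np.float32)))
print(mask_rect(p,K,T,(15,35,105,125),.014))
E
```

```text
plate (array([ 0.51010449, -0.17882329]), (111.53521728515625, 111.60114288330078), 20.1436824798584, array([ 0.50999149, -0.17879458]))
0.082 248 0.08811113603419699 [ 0.51001689 -0.17862713] ((509.8475036621094, -178.71702575683594), (19.15369987487793, 7.114798545837402), 19.905349731445312)
0.052 370 0.059045200061532674 [ 0.51059516 -0.17822776] ((511.1002197265625, -178.39381408691406), (26.616853713989258, 28.952974319458008), 23.48151969909668)
0.07 572 0.08098995267869974 [ 0.51039295 -0.17879976] ((509.7730712890625, -178.83233642578125), (25.4320125579834, 13.719038009643555), 20.481185913085938)
0.0 3424 0.010159974751931618 [ 0.51449984 -0.17700184] ((511.98309326171875, -178.17709350585938), (77.40413665771484, 56.16380310058594), 19.827983856201172)
ring 2531 [0.48151839 0.03741818] ((480.7509460449219, 37.88685989379883), (61.552345275878906, 61.07826232910156), 72.99097442626953)
(array([0.48151456, 0.03528787]), (60.71183395385742, 67.93143463134766), 19.849042892456055, array([0.48131756, 0.03545465]))
```

>>> drive_tool:
  commands:
    - {"dx":-0.94,"dy":0,"dz":0.81,"wx":0,"wy":0,"wz":0,"grip":87}
    - {"dx":-0.94,"dy":0,"dz":0.81,"wx":0,"wy":0,"wz":0,"grip":87}
    - {"dx":-0.94,"dy":0,"dz":0.81,"wx":0,"wy":0,"wz":0,"grip":87}
    - {"dx":-0.94,"dy":0,"dz":0.81,"wx":0,"wy":0,"wz":0,"grip":87}
    - {"dx":-0.94,"dy":0,"dz":0.81,"wx":0,"wy":0,"wz":0,"grip":87}
    - {"dx":-0.94,"dy":0,"dz":0.81,"wx":0,"wy":0,"wz":0,"grip":87}
    - {"dx":-0.94,"dy":0,"dz":0.81,"wx":0,"wy":0.07,"wz":0,"grip":87}
    - {"dx":0,"dy":0,"dz":0,"wx":0,"wy":0,"wz":0,"grip":87}

```text
time_s: 2.58
position: [0.578, 0.1287, 0.2125]
tcp_rot: [[0.236, 0.001, 0.972], [-0.972, 0.001, 0.236], [-0.0, -1.0, 0.002]]
force: [-0.2, -1.4, -0.0]
opening: 0.997
```

```bash
cat >> h.py <<'E'
def rel(s,xy):
    dx=np.array([xy[0]-s["position"][0],xy[1]-s["position"][1],0]);t=s["tcp_rot"].T@dx
    return "tool x,z mm",(t[[0,2]]*1000).round(1),"rowunits",(t[[0,2]]/.04).round(3)
def yaw(s): return np.degrees(np.arctan2(s["tcp_rot"][1,0],s["tcp_rot"][0,0])).round(2)
E
python3 - <<'E'
from h import *
s,p,d,K,T=snap("wrist","w3");print(s["time_s"],s["position"],yaw(s))
win=(150,20,400,240)
for lo,hi in((.034,.044),(.005,.011)):
    W=top_pts(K,T,d,win,lo,hi);c=(W[:,:2]*1000).astype(np.float32)
    r=cv2.minAreaRect(c);print(len(W),np.median(W[:,2]),r,rel(s,np.array(r[0])/1000))
print(mask_rect(p,K,T,win,.008))
E
```

```text
2.575 [0.57795986 0.12870253 0.21247022] -76.35
1795 0.03803025295824554 ((684.6039428710938, 124.22555541992188), (55.2398567199707, 167.33082580566406), 66.2100830078125) ('tool x,z mm', array([ 29.5, 102.6]), 'rowunits', array([0.738, 2.564]))
4322 0.008193301174062553 ((623.0021362304688, 150.58241271972656), (115.07096862792969, 305.8653869628906), 68.47084045410156) ('tool x,z mm', array([-10.6,  48.9]), 'rowunits', array([-0.266,  1.223]))
(array([0.63349384, 0.14666277]), (85.15541076660156, 86.56494903564453), 13.650304794311523, array([0.63338175, 0.14676285]))
```

>>> drive_tool:
  commands:
    - {"dx":-0.11,"dy":0,"dz":0.97,"wx":0,"wy":0,"wz":0,"grip":87}
    - {"dx":0,"dy":0.6,"dz":0.48,"wx":0,"wy":0,"wz":0,"grip":87}
    - {"dx":0,"dy":0.9,"dz":0,"wx":0,"wy":0,"wz":0,"grip":87}
    - {"dx":0,"dy":0.9,"dz":0,"wx":0,"wy":0,"wz":0,"grip":87}
    - {"dx":0,"dy":0.9,"dz":0,"wx":0,"wy":0,"wz":0,"grip":87}
    - {"dx":0,"dy":0.7,"dz":0,"wx":0,"wy":0,"wz":0,"grip":87}
    - {"dx":0,"dy":0.43,"dz":0,"wx":0,"wy":0,"wz":0,"grip":87}
    - {"dx":0,"dy":0,"dz":0,"wx":0,"wy":0,"wz":0,"grip":87}

```text
time_s: 3.62
position: [0.6313, 0.143, 0.0342]
tcp_rot: [[0.231, -0.003, 0.973], [-0.973, -0.0, 0.231], [-0.0, -1.0, -0.003]]
force: [0.3, -0.8, 0.4]
opening: 1.001
```

>>> drive_tool:
  commands:
    - {"dx":0,"dy":0,"dz":0,"wx":0,"wy":0,"wz":0,"grip":45}
    - {"dx":0,"dy":0,"dz":0,"wx":0,"wy":0,"wz":0,"grip":45}
    - {"dx":0,"dy":0,"dz":0,"wx":0,"wy":0,"wz":0,"grip":45}
    - {"dx":0,"dy":0,"dz":0,"wx":0,"wy":0,"wz":0,"grip":45}
    - {"dx":0,"dy":0,"dz":0,"wx":0,"wy":0,"wz":0,"grip":45}
    - {"dx":0,"dy":0,"dz":0,"wx":0,"wy":0,"wz":0,"grip":45}

```text
time_s: 4.38
position: [0.6324, 0.1449, 0.0361]
tcp_rot: [[0.232, 0.001, 0.973], [-0.973, 0.001, 0.232], [-0.001, -1.0, 0.001]]
force: [-1.3, 1.3, 5.8]
opening: 0.643
```

```bash
python3 - <<'E'
from h import *
s,p,d,K,T=snap("wrist","w4");print(s["time_s"],s["position"],s["opening"]*87,s["force"])
E
```

```text
4.375 [0.63243434 0.14494721 0.03611855] 55.94958204467245 [-1.28598387  1.33548892  5.75557937]
```

View pics/w4.png

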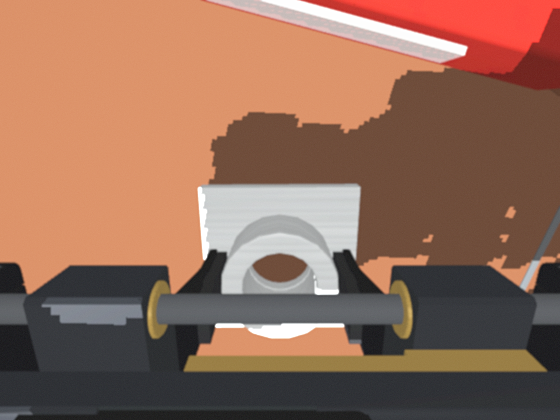

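The bushing is gripped squarely (opening 55.9 mm). Its barrel top is visible around (280,217–330) and the flange's far edge is at row 184. Next I'll measure its offset in the tool frame.

```bash
cat >> h.py <<'E'
def toolpts(s,W): return (W-s["position"])@s["tcp_rot"]*1000
def circfit(P):
    A=np.c_[2*P,np.ones(len(P))];x=np.linalg.lstsq(A,(P**2).sum(1),rcond=None)[0];return x[:2],np.sqrt(x[2]+x[0]**2+x[1]**2)
def arcs(Q,c0):
    # outer/inner edge of an annulus (tool x,z mm) by angle bin, far half
    a=np.degrees(np.arctan2(Q[:,1]-c0[1],Q[:,0]-c0[0]));r=np.hypot(*(Q-c0).T);o=[];i=[]
    for b in range(25,155,6):
        k=(a>=b)&(a<b+6)
        if k.sum()>3: o.append(Q[k][r[k].argmax()]);i.append(Q[k][r[k].argmin()])
    return circfit(np.array(o)),circfit(np.array(i))
E
python3 - <<'E'
from h import *
z=np.load("w4.npz");p,d,K,T=z["p"],z["d"],z["K"],z["T"]
s=bot.read_state();print(s["position"])
W=top_pts(K,T,d,(200,150,365,345),.03,.05);Q=toolpts(s,W)
print(len(W),np.percentile(W[:,2],[5,50,95]))
k=(np.hypot(Q[:,0],Q[:,2])<34)&(abs(W[:,2]-.039)<.003);print(k.sum(),arcs(Q[k][:,[0,2]],np.zeros(2)))
F=top_pts(K,T,d,(190,150,370,345),.003,.013);Q=toolpts(s,F);k=(abs(Q[:,0])<60)&(Q[:,2]<60);Q=Q[k]
print(np.median(F[:,2]),"far edge z",[np.percentile(Q[abs(Q[:,0]-x)<4][:,2],98).round(1) for x in(-30,-15,0,15,30)],"x edges",np.percentile(Q[Q[:,2]>20][:,0],[.5,99.5]))
E
```

```text
[0.63246916 0.14491022 0.03612858]
5803 [0.03243218 0.03802942 0.04336654]
4489 ((array([-0.06133437,  1.80563642]), np.float64(27.237142168294728)), (array([-0.14283911,  1.48041992]), np.float64(17.316220525593998)))
0.008168217040895242 far edge z [np.float64(42.8), np.float64(42.9), np.float64(43.0), np.float64(43.0), np.float64(43.0)] x edges [-41.81787141  41.41806789]
```

>>> drive_tool:
  commands:
    - {"dx":0,"dy":-0.6,"dz":0,"wx":0,"wy":0,"wz":0,"grip":45}
    - {"dx":0,"dy":-0.9,"dz":0,"wx":0,"wy":0,"wz":0,"grip":45}
    - {"dx":0,"dy":-0.9,"dz":0,"wx":0,"wy":0,"wz":0,"grip":45}
    - {"dx":0.4,"dy":-0.5,"dz":-0.25,"wx":0,"wy":0,"wz":0,"grip":45}
    - {"dx":0.85,"dy":0,"dz":-0.58,"wx":0,"wy":0,"wz":0,"grip":45}
    - {"dx":0.85,"dy":0,"dz":-0.58,"wx":0,"wy":0,"wz":0,"grip":45}
    - {"dx":0.85,"dy":0,"dz":-0.58,"wx":0,"wy":0,"wz":0,"grip":45}
    - {"dx":0.85,"dy":0,"dz":-0.58,"wx":0,"wy":0,"wz":0,"grip":45}

```text
time_s: 5.42
position: [0.5654, -0.0295, 0.1504]
tcp_rot: [[0.232, -0.003, 0.973], [-0.973, -0.0, 0.232], [-0.0, -1.0, -0.003]]
force: [1.0, 0.0, -2.0]
opening: 0.644
```

>>> drive_tool:
  commands:
    - {"dx":0.85,"dy":0,"dz":-0.58,"wx":0,"wy":0,"wz":0,"grip":45}
    - {"dx":0.85,"dy":0,"dz":-0.58,"wx":0,"wy":0,"wz":0,"grip":45}
    - {"dx":0.85,"dy":0,"dz":-0.58,"wx":0,"wy":0,"wz":0,"grip":45}
    - {"dx":0.82,"dy":0,"dz":-0.57,"wx":0,"wy":0,"wz":0,"grip":45}
    - {"dx":0,"dy":0,"dz":0,"wx":0,"wy":-0.07,"wz":0,"grip":45}
    - {"dx":0,"dy":0,"dz":0,"wx":0,"wy":0,"wz":0,"grip":45}
    - {"dx":0,"dy":0,"dz":0,"wx":0,"wy":0,"wz":0,"grip":45}

```text
time_s: 6.3
position: [0.5082, -0.1798, 0.1509]
tcp_rot: [[0.336, -0.001, 0.942], [-0.942, 0.0, 0.336], [-0.001, -1.0, -0.001]]
force: [-0.4, 0.8, -1.3]
opening: 0.649
```

```bash
python3 - <<'E'
from h import *
s,p,d,K,T=snap("wrist","w5");print(s["time_s"],s["position"],yaw(s),s["opening"]*87,s["force"])
print(rel(s,(.5100,-.1787)))
zt=s["position"][2]-.0361+.038
W=top_pts(K,T,d,(200,150,365,345),zt-.004,zt+.004);Q=toolpts(s,W);k=np.hypot(Q[:,0],Q[:,2])<34
print(zt,np.median(W[:,2]),arcs(Q[k][:,[0,2]],np.zeros(2)))
E
```

```text
6.3 [ 0.50815841 -0.17979252  0.15090548] -70.35 56.43888123416175 [-0.36314411  0.77802652 -1.2747601 ]
('tool x,z mm', array([-0.4,  2.1]), 'rowunits', array([-0.01 ,  0.053]))
0.15280547850805543 0.1527837564126014 ((array([-0.06961111,  1.81525252]), np.float64(27.340204927502658)), (array([-0.15287862,  1.51940698]), np.float64(17.35226790393225)))
```

View pics/w5.png

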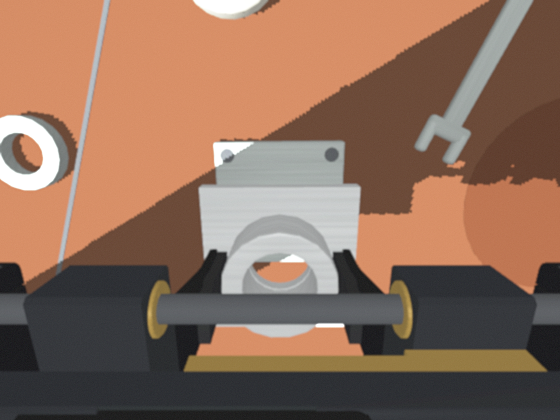

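The bushing is held above the plate and the two agree within 1–2 mm. I'll correct by +1 mm in z and start lowering.

>>> drive_tool:
  commands:
    - {"dx":-0.008,"dy":0.3,"dz":0.025,"wx":0,"wy":0,"wz":0,"grip":45}
    - {"dx":0,"dy":0.3,"dz":0,"wx":0,"wy":0,"wz":0,"grip":45}
    - {"dx":0,"dy":0.3,"dz":0,"wx":0,"wy":0,"wz":0,"grip":45}
    - {"dx":0,"dy":0.3,"dz":0,"wx":0,"wy":0,"wz":0,"grip":45}
    - {"dx":0,"dy":0.3,"dz":0,"wx":0,"wy":0,"wz":0,"grip":45}
    - {"dx":0,"dy":0.2,"dz":0,"wx":0,"wy":0,"wz":0,"grip":45}
    - {"dx":0,"dy":0,"dz":0,"wx":0,"wy":0,"wz":0,"grip":45}

```text
time_s: 7.22
position: [0.5094, -0.1791, 0.0826]
tcp_rot: [[0.337, -0.001, 0.941], [-0.941, 0.001, 0.337], [-0.001, -1.0, -0.001]]
force: [-0.0, -0.1, -2.1]
opening: 0.647
```

>>> drive_tool:
  commands:
    - {"dx":0,"dy":0.3,"dz":0,"wx":0,"wy":0,"wz":0,"grip":45}
    - {"dx":0,"dy":0.3,"dz":0,"wx":0,"wy":0,"wz":0,"grip":45}
    - {"dx":0,"dy":0.2,"dz":0,"wx":0,"wy":0,"wz":0,"grip":45}
    - {"dx":0,"dy":0.06,"dz":0,"wx":0,"wy":0,"wz":0,"grip":45}
    - {"dx":0,"dy":0.05,"dz":0,"wx":0,"wy":0,"wz":0,"grip":45}
    - {"dx":0,"dy":0,"dz":0,"wx":0,"wy":0,"wz":0,"grip":45}
    - {"dx":0,"dy":0,"dz":0,"wx":0,"wy":0,"wz":0,"grip":45}

```text
time_s: 8.1
position: [0.5099, -0.1793, 0.0472]
tcp_rot: [[0.338, 0.001, 0.941], [-0.941, -0.0, 0.338], [0.0, -1.0, 0.0]]
force: [-0.3, 0.8, -2.5]
opening: 0.648
```

>>> drive_tool:
  commands:
    - {"dx":0,"dy":0.025,"dz":0,"wx":0,"wy":0,"wz":0,"grip":45}
    - {"dx":0,"dy":0.025,"dz":0,"wx":0,"wy":0,"wz":0,"grip":45}
    - {"dx":0,"dy":0,"dz":0,"wx":0,"wy":0,"wz":0,"grip":45}
    - {"dx":0,"dy":0,"dz":0,"wx":0,"wy":0,"wz":0,"grip":45}

```text
time_s: 8.6
position: [0.51, -0.1794, 0.0461]
tcp_rot: [[0.337, 0.001, 0.941], [-0.941, -0.0, 0.337], [0.001, -1.0, 0.001]]
force: [-1.8, -0.0, 7.2]
opening: 0.642
```

>>> drive_tool:
  commands:
    - {"dx":0,"dy":0,"dz":0,"wx":0,"wy":0,"wz":0,"grip":87}
    - {"dx":0,"dy":0,"dz":0,"wx":0,"wy":0,"wz":0,"grip":87}
    - {"dx":0,"dy":0,"dz":0,"wx":0,"wy":0,"wz":0,"grip":87}
    - {"dx":0,"dy":0,"dz":0,"wx":0,"wy":0,"wz":0,"grip":87}
    - {"dx":0,"dy":-0.5,"dz":0,"wx":0,"wy":0,"wz":0,"grip":87}
    - {"dx":0,"dy":-1,"dz":0,"wx":0,"wy":0,"wz":0,"grip":87}
    - {"dx":0,"dy":-1,"dz":0,"wx":0,"wy":0,"wz":0,"grip":87}
    - {"dx":0,"dy":-0.8,"dz":0,"wx":0,"wy":0,"wz":0,"grip":87}

```text
time_s: 9.6
position: [0.5099, -0.1793, 0.1784]
tcp_rot: [[0.338, 0.001, 0.941], [-0.941, -0.0, 0.338], [0.001, -1.0, 0.001]]
force: [-0.1, 0.1, -0.1]
opening: 1.003
```

>>> drive_tool:
  commands:
    - {"dx":-0.885,"dy":-0.2,"dz":-0.055,"wx":0,"wy":0,"wz":0,"grip":87}
    - {"dx":-0.885,"dy":0,"dz":-0.055,"wx":0,"wy":0,"wz":0,"grip":87}
    - {"dx":-0.885,"dy":0,"dz":-0.055,"wx":0,"wy":0,"wz":0,"grip":87}
    - {"dx":-0.885,"dy":0,"dz":-0.055,"wx":0,"wy":0,"wz":0,"grip":87}
    - {"dx":-0.885,"dy":0,"dz":-0.055,"wx":0,"wy":0,"wz":0,"grip":87}
    - {"dx":-0.885,"dy":0,"dz":-0.055,"wx":0,"wy":0,"wz":0,"grip":87}
    - {"dx":0,"dy":0,"dz":0,"wx":0,"wy":0,"wz":0,"grip":87}

```text
time_s: 10.48
position: [0.4237, 0.0181, 0.1848]
tcp_rot: [[0.341, -0.002, 0.94], [-0.94, 0.001, 0.341], [-0.001, -1.0, -0.002]]
force: [-0.1, -0.1, 0.4]
opening: 1.001
```

```bash
python3 - <<'E'
from h import *
s,p,d,K,T=snap("wrist","w6");print(s["time_s"],s["position"],yaw(s))
W=top_pts(K,T,d,(100,0,460,260),.010,.018);k=np.hypot(W[:,0]-.481,W[:,1]-.037)<.045;W=W[k]
r=cv2.minEnclosingCircle((W[:,:2]*1000).astype(np.float32));print(len(W),np.median(W[:,2]),W.mean(0),r,rel(s,np.array(r[0])/1000))
# bushing home check from the same picture and the top camera
t=snap("top","t1");W=top_pts(t[3],t[4],t[2],(300,190,400,270),.04,.056);print("bushing top",len(W),np.median(W[:,2]),W.mean(0))
E
```

```text
10.475 [0.42365232 0.01806451 0.18479647] -70.09
2464 0.014070552445076087 [0.48147508 0.0387516  0.01403451] ((480.3788757324219, 38.29384994506836), 30.92518424987793) ('tool x,z mm', array([ 0.3, 60.2]), 'rowunits', array([0.007, 1.506]))
bushing top 249 0.046993698978370746 [ 0.50941397 -0.17700625  0.04727208]
```

View pics/w6.png

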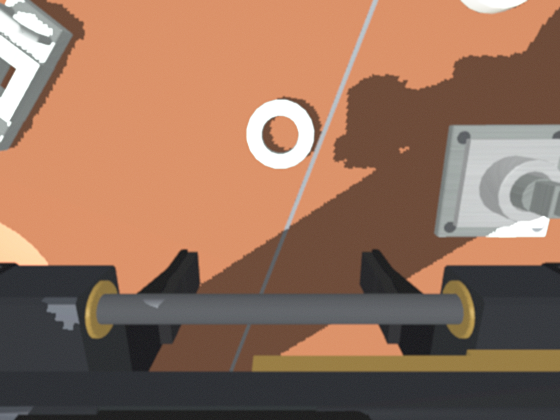

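The ring is at (281,134). The bushing stands on the stub at (530,185), with its top reading about 47 mm, so it is home. Now I'll pick up the ring.

>>> drive_tool:
  commands:
    - {"dx":0.007,"dy":0,"dz":0.9,"wx":0,"wy":0,"wz":0,"grip":87}
    - {"dx":0,"dy":0.6,"dz":0.6,"wx":0,"wy":0,"wz":0,"grip":87}
    - {"dx":0,"dy":0.9,"dz":0,"wx":0,"wy":0,"wz":0,"grip":87}
    - {"dx":0,"dy":0.9,"dz":0,"wx":0,"wy":0,"wz":0,"grip":87}
    - {"dx":0,"dy":0.8,"dz":0,"wx":0,"wy":0,"wz":0,"grip":87}
    - {"dx":0,"dy":0.5,"dz":0,"wx":0,"wy":0,"wz":0,"grip":87}
    - {"dx":0,"dy":0.22,"dz":0,"wx":0,"wy":0,"wz":0,"grip":87}
    - {"dx":0,"dy":0,"dz":0,"wx":0,"wy":0,"wz":0,"grip":87}

```text
time_s: 11.58
position: [0.4827, 0.0355, 0.0278]
tcp_rot: [[0.337, -0.0, 0.942], [-0.942, -0.0, 0.337], [-0.0, -1.0, -0.0]]
force: [0.0, -0.4, -1.4]
opening: 1.003
```

>>> drive_tool:
  commands:
    - {"dx":0,"dy":0,"dz":0,"wx":0,"wy":0,"wz":0,"grip":50}
    - {"dx":0,"dy":0,"dz":0,"wx":0,"wy":0,"wz":0,"grip":50}
    - {"dx":0,"dy":0,"dz":0,"wx":0,"wy":0,"wz":0,"grip":50}
    - {"dx":0,"dy":0,"dz":0,"wx":0,"wy":0,"wz":0,"grip":50}
    - {"dx":0,"dy":0,"dz":0,"wx":0,"wy":0,"wz":0,"grip":50}

```text
time_s: 12.2
position: [0.4821, 0.0365, 0.0287]
tcp_rot: [[0.337, 0.0, 0.941], [-0.941, 0.0, 0.337], [-0.0, -1.0, 0.0]]
force: [-0.5, 1.2, 6.2]
opening: 0.702
```

```bash
cat >> h.py <<'E'
def ringcheck(s,d,K,T,zt,win=(180,150,380,345)):
    W=top_pts(K,T,d,win,zt-.004,zt+.004);Q=toolpts(s,W);k=np.hypot(Q[:,0],Q[:,2])<38
    print(k.sum(),zt,np.median(W[k][:,2]),arcs(Q[k][:,[0,2]],np.zeros(2)))
E
python3 - <<'E'
from h import *
s,p,d,K,T=snap("wrist","w7");print(s["time_s"],s["position"],yaw(s),s["opening"]*87,s["force"])
ringcheck(s,d,K,T,.014); print(rel(s,(.5100,-.1787)))
E
```

```text
12.2 [0.48211191 0.03648509 0.02870919] -70.29 61.05715409628977 [-0.54035236  1.18880312  6.16427403]
5184 0.014 0.014059896225904898 ((array([-0.03521578, -0.33940179]), np.float64(30.625347627761613)), (array([-0.02035329,  0.11033974]), np.float64(17.099062277170663)))
('tool x,z mm', array([212. , -46.3]), 'rowunits', array([ 5.3  , -1.158]))
```

>>> drive_tool:
  commands:
    - {"dx":0,"dy":-0.6,"dz":0,"wx":0,"wy":0,"wz":0,"grip":50}
    - {"dx":0,"dy":-0.9,"dz":0,"wx":0,"wy":0,"wz":0,"grip":50}
    - {"dx":0,"dy":-0.9,"dz":0,"wx":0,"wy":0,"wz":0,"grip":50}
    - {"dx":0.5,"dy":-0.5,"dz":-0.11,"wx":0,"wy":0,"wz":0,"grip":50}
    - {"dx":0.85,"dy":0,"dz":-0.19,"wx":0,"wy":0,"wz":0,"grip":50}
    - {"dx":0.85,"dy":0,"dz":-0.19,"wx":0,"wy":0,"wz":0,"grip":50}
    - {"dx":0.85,"dy":0,"dz":-0.19,"wx":0,"wy":0,"wz":0,"grip":50}
    - {"dx":0.85,"dy":0,"dz":-0.19,"wx":0,"wy":0,"wz":0,"grip":50}

```text
time_s: 13.25
position: [0.5018, -0.1234, 0.1438]
tcp_rot: [[0.338, -0.001, 0.941], [-0.941, 0.0, 0.338], [-0.0, -1.0, -0.001]]
force: [0.6, -1.2, -1.9]
opening: 0.696
```

>>> drive_tool:
  commands:
    - {"dx":0.85,"dy":0,"dz":-0.18,"wx":0,"wy":0,"wz":0,"grip":50}
    - {"dx":0.55,"dy":0,"dz":-0.1,"wx":0,"wy":0,"wz":0,"grip":50}
    - {"dx":0,"dy":0,"dz":0,"wx":0,"wy":0,"wz":0,"grip":50}
    - {"dx":0,"dy":0,"dz":0,"wx":0,"wy":0,"wz":0,"grip":50}

```text
time_s: 13.75
position: [0.5096, -0.1776, 0.1438]
tcp_rot: [[0.338, -0.002, 0.941], [-0.941, 0.002, 0.338], [-0.002, -1.0, -0.001]]
force: [-0.2, 0.7, -2.9]
opening: 0.702
```

```bash
python3 - <<'E'
from h import *
s,p,d,K,T=snap("wrist","w8");print(s["time_s"],s["position"],yaw(s),s["opening"]*87,s["force"])
ringcheck(s,d,K,T,s["position"][2]-.0287+.014); print(rel(s,(.5100,-.1787)))
E
```

```text
13.75 [ 0.50964616 -0.17759573  0.14378755] -70.25 61.0915639477776 [-0.1589781   0.69792513 -2.88307648]
5198 0.12908755487009096 0.12903052037414942 ((array([-0.0169326 , -0.28635229]), np.float64(30.602749387472986)), (array([-0.05622632, -0.08167932]), np.float64(17.222461276930286)))
('tool x,z mm', array([ 1.2, -0. ]), 'rowunits', array([ 0.029, -0.001]))
```

>>> drive_tool:
  commands:
    - {"dx":0.03,"dy":0.1,"dz":0.012,"wx":0,"wy":0,"wz":0,"grip":50}
    - {"dx":0,"dy":0.25,"dz":0,"wx":0,"wy":0,"wz":0,"grip":50}
    - {"dx":0,"dy":0.3,"dz":0,"wx":0,"wy":0,"wz":0,"grip":50}
    - {"dx":0,"dy":0.3,"dz":0,"wx":0,"wy":0,"wz":0,"grip":50}
    - {"dx":0,"dy":0.3,"dz":0,"wx":0,"wy":0,"wz":0,"grip":50}
    - {"dx":0,"dy":0.2,"dz":0,"wx":0,"wy":0,"wz":0,"grip":50}
    - {"dx":0,"dy":0.1,"dz":0,"wx":0,"wy":0,"wz":0,"grip":50}
    - {"dx":0,"dy":0,"dz":0,"wx":0,"wy":0,"wz":0,"grip":50}

```text
time_s: 14.8
position: [0.5113, -0.1799, 0.0819]
tcp_rot: [[0.337, -0.0, 0.941], [-0.941, 0.0, 0.337], [-0.0, -1.0, -0.0]]
force: [-0.5, 0.7, -1.6]
opening: 0.699
```

>>> drive_tool:
  commands:
    - {"dx":-0.025,"dy":0.06,"dz":-0.008,"wx":0,"wy":0,"wz":0,"grip":50}
    - {"dx":0,"dy":0.06,"dz":0,"wx":0,"wy":0,"wz":0,"grip":50}
    - {"dx":0,"dy":0.03,"dz":0,"wx":0,"wy":0,"wz":0,"grip":50}
    - {"dx":0,"dy":0,"dz":0,"wx":0,"wy":0,"wz":0,"grip":50}
    - {"dx":0,"dy":0,"dz":0,"wx":0,"wy":0,"wz":0,"grip":50}

```text
time_s: 15.42
position: [0.5107, -0.179, 0.0767]
tcp_rot: [[0.337, 0.0, 0.941], [-0.941, -0.0, 0.337], [0.0, -1.0, 0.0]]
force: [-0.8, 0.5, 6.0]
opening: 0.694
```

>>> drive_tool:
  commands:
    - {"dx":0,"dy":0,"dz":0,"wx":0,"wy":0,"wz":0,"grip":87}
    - {"dx":0,"dy":0,"dz":0,"wx":0,"wy":0,"wz":0,"grip":87}
    - {"dx":0,"dy":0,"dz":0,"wx":0,"wy":0,"wz":0,"grip":87}
    - {"dx":0,"dy":-0.5,"dz":0,"wx":0,"wy":0,"wz":0,"grip":87}
    - {"dx":0,"dy":-1,"dz":0,"wx":0,"wy":0,"wz":0,"grip":87}
    - {"dx":0,"dy":-1,"dz":0,"wx":0,"wy":0,"wz":0,"grip":87}
    - {"dx":-0.955,"dy":-0.4,"dz":0.09,"wx":0,"wy":0,"wz":0,"grip":87}
    - {"dx":-0.955,"dy":0,"dz":0.09,"wx":0,"wy":0,"wz":0,"grip":87}

```text
time_s: 16.42
position: [0.4926, -0.1047, 0.1937]
tcp_rot: [[0.336, 0.004, 0.942], [-0.942, -0.002, 0.336], [0.003, -1.0, 0.003]]
force: [0.7, -0.1, 0.2]
opening: 1.002
```

>>> drive_tool:
  commands:
    - {"dx":-0.955,"dy":0,"dz":0.09,"wx":0,"wy":0,"wz":0,"grip":87}
    - {"dx":-0.955,"dy":0,"dz":0.09,"wx":0,"wy":0,"wz":0,"grip":87}
    - {"dx":-0.955,"dy":0,"dz":0.09,"wx":0,"wy":0,"wz":0,"grip":87}
    - {"dx":-0.955,"dy":0,"dz":0.09,"wx":0,"wy":0,"wz":0,"grip":87}
    - {"dx":-0.955,"dy":0,"dz":0.09,"wx":0,"wy":0,"wz":0,"grip":87}
    - {"dx":-0.955,"dy":0,"dz":0.09,"wx":0,"wy":0,"wz":0,"grip":87}
    - {"dx":-0.955,"dy":0,"dz":0.09,"wx":0,"wy":0,"wz":0,"grip":87}
    - {"dx":-0.955,"dy":0,"dz":0.09,"wx":0,"wy":0,"wz":0,"grip":87}

```text
time_s: 17.42
position: [0.4153, 0.1939, 0.1921]
tcp_rot: [[0.337, 0.0, 0.941], [-0.941, 0.0, 0.337], [0.0, -1.0, 0.0]]
force: [-1.1, -0.2, -0.3]
opening: 1.002
```

>>> drive_tool:
  commands:
    - {"dx":-0.955,"dy":0,"dz":0.09,"wx":0,"wy":0,"wz":0,"grip":87}
    - {"dx":-0.955,"dy":0,"dz":0.09,"wx":0,"wy":0,"wz":0,"grip":87}
    - {"dx":-0.955,"dy":0,"dz":0.09,"wx":0,"wy":0,"wz":0,"grip":87}
    - {"dx":0,"dy":0,"dz":0,"wx":0,"wy":0.108,"wz":0,"grip":87}
    - {"dx":0,"dy":0,"dz":0,"wx":0,"wy":0.108,"wz":0,"grip":87}
    - {"dx":0,"dy":0,"dz":0,"wx":0,"wy":0.108,"wz":0,"grip":87}
    - {"dx":0,"dy":0,"dz":0,"wx":0,"wy":0.108,"wz":0,"grip":87}
    - {"dx":0,"dy":0,"dz":0,"wx":0,"wy":0,"wz":0,"grip":87}

```text
time_s: 18.42
position: [0.3871, 0.3042, 0.192]
tcp_rot: [[-0.326, -0.0, 0.945], [-0.945, -0.0, -0.326], [0.0, -1.0, -0.0]]
force: [-0.3, -1.3, 0.6]
opening: 1.003
```

```bash
python3 - <<'E'
from h import *
t=snap("top","t2");W=top_pts(t[3],t[4],t[2],(300,190,400,270),.052,.07);print("ring top",len(W),np.median(W[:,2]),W.mean(0))
s,p,d,K,T=snap("wrist","w9");print(s["time_s"],s["position"],yaw(s),s["joint_positions"].round(1))
W=cloud(K,T,d);k=(d>0)&(W[...,2]>.017)&(W[...,2]<.0225)&(np.hypot(W[...,0]-.4434,W[...,1]-.2833)<.06)
P=W[k];print(len(P),np.median(P[:,2]));r=cv2.minAreaRect((P[:,:2]*1000).astype(np.float32));print("mid",r,rel(s,np.array(r[0])/1000))
k=(d>0)&(W[...,2]>.010)&(W[...,2]<.05)&(np.hypot(W[...,0]-.4434,W[...,1]-.2833)<.09)
P=W[k];r=cv2.minAreaRect((P[:,:2]*1000).astype(np.float32));print("all",r,rel(s,np.array(r[0])/1000))
E
```

```text
ring top 398 0.06042985961081351 [ 0.50844059 -0.17687826  0.06052809]
18.475 [0.38709408 0.30423969 0.19202443] -108.99 [ 25.1  24.6 104.    0.   51.4 134.1]
3044 0.02004954609755933
mid ((442.85589599609375, 282.5976257324219), (46.04289245605469, 118.84693908691406), 69.98502349853516) ('tool x,z mm', array([ 2.3, 59.8]), 'rowunits', array([0.058, 1.494]))
all ((445.21868896484375, 282.0025329589844), (46.12347412109375, 129.7643280029297), 70.74951934814453) ('tool x,z mm', array([ 2.1, 62.2]), 'rowunits', array([0.053, 1.555]))
```

View pics/w9.png

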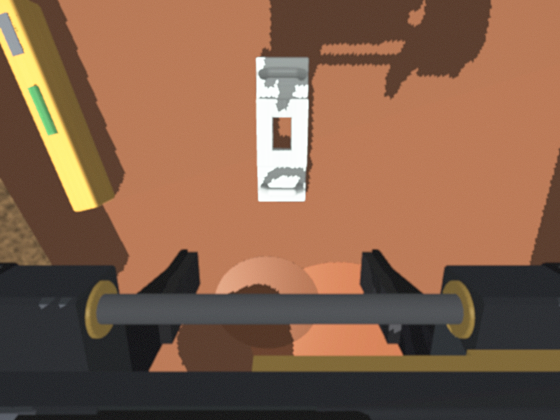

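The ring is home: its top reads 60.5 mm with the top camera's roughly 1 mm bias. The clamp is at (282,130), slot at (282,133), aligned with the jaws.

>>> drive_tool:
  commands:
    - {"dx":0.053,"dy":0,"dz":0.9,"wx":0,"wy":0.003,"wz":0,"grip":87}
    - {"dx":0,"dy":0.6,"dz":0.65,"wx":0,"wy":0,"wz":0,"grip":87}
    - {"dx":0,"dy":0.9,"dz":0,"wx":0,"wy":0,"wz":0,"grip":87}
    - {"dx":0,"dy":0.9,"dz":0,"wx":0,"wy":0,"wz":0,"grip":87}
    - {"dx":0,"dy":0.9,"dz":0,"wx":0,"wy":0,"wz":0,"grip":87}
    - {"dx":0,"dy":0.5,"dz":0,"wx":0,"wy":0,"wz":0,"grip":87}
    - {"dx":0,"dy":0.35,"dz":0,"wx":0,"wy":0,"wz":0,"grip":87}
    - {"dx":0,"dy":0,"dz":0,"wx":0,"wy":0,"wz":0,"grip":87}

```text
time_s: 19.52
position: [0.4446, 0.2816, 0.0254]
tcp_rot: [[-0.332, -0.002, 0.943], [-0.943, -0.001, -0.332], [0.001, -1.0, -0.001]]
force: [0.1, -0.0, 1.1]
opening: 1.001
```

>>> drive_tool:
  commands:
    - {"dx":0,"dy":0,"dz":0,"wx":0,"wy":0,"wz":0,"grip":35}
    - {"dx":0,"dy":0,"dz":0,"wx":0,"wy":0,"wz":0,"grip":35}
    - {"dx":0,"dy":0,"dz":0,"wx":0,"wy":0,"wz":0,"grip":35}
    - {"dx":0,"dy":0,"dz":0,"wx":0,"wy":0,"wz":0,"grip":35}
    - {"dx":0,"dy":0,"dz":0,"wx":0,"wy":0,"wz":0,"grip":35}
    - {"dx":0,"dy":0,"dz":0,"wx":0,"wy":0,"wz":0,"grip":35}

```text
time_s: 20.27
position: [0.4451, 0.2818, 0.0263]
tcp_rot: [[-0.333, 0.0, 0.943], [-0.943, 0.0, -0.333], [-0.0, -1.0, 0.0]]
force: [-0.2, -0.2, 1.4]
opening: 0.525
```

```bash
cat >> h.py <<'E'
def clampcheck(s,d,K,T,z0):
    W=cloud(K,T,d);Q=toolpts(s,W);h=W[...,2]-z0
    k=(d>0)&(h>.012)&(h<.0225)&(abs(Q[...,0])<32)&(Q[...,2]>15)&(Q[...,2]<80);P=Q[k]
    b=[np.percentile(P[abs(P[:,0]-x)<3][:,2],99).round(1) for x in(-15,0,15)]
    e=[(np.percentile(P[abs(P[:,2]-z)<3][:,0],[1,99])).round(1) for z in(30,40,60)]
    k=(d>0)&(abs(h-.020)<.003)&(abs(Q[...,0])<4)&(Q[...,2]>0)&(Q[...,2]<40);g=Q[k][:,2]
    print("n",len(P),"far end z",b,"x edges at z30/40/60",e,"slot far edge z",np.percentile(g,[1,99]) if len(g) else None)
E
python3 - <<'E'
from h import *
s,p,d,K,T=snap("wrist","w10");print(s["time_s"],s["position"],yaw(s),s["opening"]*87,s["force"])
clampcheck(s,d,K,T,0)
E
```

```text
20.275 [0.4450903  0.28182932 0.02633783] -109.42 45.63519861201631 [-0.18866453 -0.17679825  1.425645  ]
n 8421 far end z [np.float64(64.7), np.float64(64.7), np.float64(64.8)] x edges at z30/40/60 [array([-22.6,  22.5]), array([-22.7,  22.5]), array([-22.6,  22.2])] slot far edge z [14.96122707 37.7675756 ]
```

View pics/w10.png

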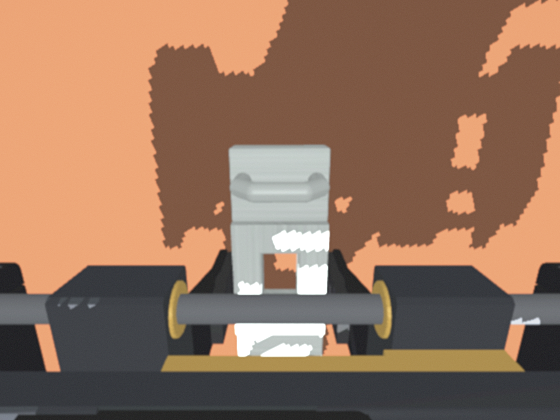

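The clamp is gripped square (opening 45.6 mm) and centred within 0.2 mm. Next: lift, turn 39.4°, carry it to the stub.

>>> drive_tool:
  commands:
    - {"dx":0,"dy":-0.5,"dz":0,"wx":0,"wy":0,"wz":0,"grip":35}
    - {"dx":0,"dy":-0.9,"dz":0,"wx":0,"wy":0,"wz":0,"grip":35}
    - {"dx":0,"dy":-0.9,"dz":0,"wx":0,"wy":0,"wz":0,"grip":35}
    - {"dx":0,"dy":-0.8,"dz":0,"wx":0,"wy":0,"wz":0,"grip":35}
    - {"dx":0,"dy":0,"dz":0,"wx":0,"wy":-0.11,"wz":0,"grip":35}
    - {"dx":0,"dy":0,"dz":0,"wx":0,"wy":-0.11,"wz":0,"grip":35}
    - {"dx":0,"dy":0,"dz":0,"wx":0,"wy":-0.11,"wz":0,"grip":35}
    - {"dx":0,"dy":0,"dz":0,"wx":0,"wy":-0.108,"wz":0,"grip":35}

```text
time_s: 21.32
position: [0.4441, 0.2815, 0.1494]
tcp_rot: [[0.347, -0.002, 0.938], [-0.938, -0.001, 0.347], [0.0, -1.0, -0.002]]
force: [0.3, 1.0, -3.1]
opening: 0.526
```

>>> drive_tool:
  commands:
    - {"dx":0.5,"dy":0,"dz":-0.1,"wx":0,"wy":0,"wz":0,"grip":35}
    - {"dx":0.9,"dy":0,"dz":-0.19,"wx":0,"wy":0,"wz":0,"grip":35}
    - {"dx":0.9,"dy":0,"dz":-0.19,"wx":0,"wy":0,"wz":0,"grip":35}
    - {"dx":0.9,"dy":0,"dz":-0.19,"wx":0,"wy":0,"wz":0,"grip":35}
    - {"dx":0.9,"dy":0,"dz":-0.19,"wx":0,"wy":0,"wz":0,"grip":35}
    - {"dx":0.9,"dy":0,"dz":-0.19,"wx":0,"wy":0,"wz":0,"grip":35}
    - {"dx":0.9,"dy":0,"dz":-0.19,"wx":0,"wy":0,"wz":0,"grip":35}
    - {"dx":0.9,"dy":0,"dz":-0.19,"wx":0,"wy":0,"wz":0,"grip":35}

```text
time_s: 22.32
position: [0.4836, 0.0056, 0.1496]
tcp_rot: [[0.342, -0.002, 0.94], [-0.94, 0.0, 0.342], [-0.001, -1.0, -0.001]]
force: [0.8, -0.2, -3.1]
opening: 0.528
```

>>> drive_tool:
  commands:
    - {"dx":0.9,"dy":0,"dz":-0.19,"wx":0,"wy":0,"wz":0,"grip":35}
    - {"dx":0.9,"dy":0,"dz":-0.19,"wx":0,"wy":0,"wz":0,"grip":35}
    - {"dx":0.9,"dy":0,"dz":-0.19,"wx":0,"wy":0,"wz":0,"grip":35}
    - {"dx":0.9,"dy":0,"dz":-0.19,"wx":0,"wy":0,"wz":0,"grip":35}
    - {"dx":0.9,"dy":0,"dz":-0.19,"wx":0,"wy":0,"wz":0,"grip":35}
    - {"dx":0.97,"dy":0,"dz":-0.03,"wx":0,"wy":0,"wz":0,"grip":35}
    - {"dx":0,"dy":0,"dz":0,"wx":0,"wy":0,"wz":0,"grip":35}
    - {"dx":0,"dy":0,"dz":0,"wx":0,"wy":0,"wz":0,"grip":35}

```text
time_s: 23.32
position: [0.5209, -0.2115, 0.1492]
tcp_rot: [[0.341, -0.003, 0.94], [-0.94, 0.002, 0.341], [-0.003, -1.0, -0.002]]
force: [-0.7, 1.3, -2.3]
opening: 0.526
```

```bash
python3 - <<'E'
from h import *
s,p,d,K,T=snap("wrist","w11");print(s["time_s"],s["position"],yaw(s),s["opening"]*87,s["force"])
clampcheck(s,d,K,T,s["position"][2]-.0263);print(rel(s,(.5100,-.1787)))
E
```

```text
23.325 [ 0.52092834 -0.21150058  0.14922624] -70.03 45.7503531351422 [-0.6804802   1.3488526  -2.31754254]
n 8410 far end z [np.float64(64.7), np.float64(64.7), np.float64(64.7)] x edges at z30/40/60 [array([-22.5,  22.4]), array([-22.9,  22.4]), array([-22.6,  22.1])] slot far edge z [14.87802412 35.90330535]
('tool x,z mm', array([-34.6,   0.9]), 'rowunits', array([-0.864,  0.023]))
```

>>> drive_tool:
  commands:
    - {"dx":-0.865,"dy":0,"dz":0.023,"wx":0,"wy":0,"wz":0,"grip":35}
    - {"dx":0,"dy":0,"dz":0,"wx":0,"wy":0,"wz":0,"grip":35}
    - {"dx":0,"dy":0,"dz":0,"wx":0,"wy":0,"wz":0,"grip":35}

```text
time_s: 23.75
position: [0.5113, -0.1788, 0.1503]
tcp_rot: [[0.343, 0.0, 0.939], [-0.939, -0.0, 0.343], [0.0, -1.0, 0.0]]
force: [0.6, -0.2, -3.4]
opening: 0.528
```

```bash
python3 - <<'E'
from h import *
for i in range(5):
    s,p,d,K,T=snap("wrist","w12");print(s["time_s"],s["position"],yaw(s),rel(s,(.5100,-.1787)))
clampcheck(s,d,K,T,s["position"][2]-.0263)
W=cloud(K,T,d);Q=toolpts(s,W);k=(d>0)&(W[...,2]<.092)&(W[...,2]>.055)&(abs(Q[...,0])<14)&(abs(Q[...,2])<20)
print("post pts thru slot",k.sum(),W[k].mean(0) if k.sum() else "")
k=(d>0)&(abs(W[...,2]-.010)<.004)&(abs(Q[...,0])<65)&(Q[...,2]<90)&(Q[...,2]>40);P=Q[k];print("plate far edge",[np.percentile(P[abs(P[:,0]-x)<4][:,2],99).round(1) if (abs(P[:,0]-x)<4).any() else None for x in(-45,-35,35,45)],"x edges",np.percentile(P[:,0],[.5,99.5]))
E
```

```text
23.75 [ 0.51129058 -0.17875592  0.15025581] -69.91 ('tool x,z mm', array([-0.5, -1.2]), 'rowunits', array([-0.012, -0.03 ]))
23.8 [ 0.5116173  -0.1793525   0.15030913] -69.95 ('tool x,z mm', array([-1.2, -1.3]), 'rowunits', array([-0.029, -0.032]))
23.85 [ 0.51173294 -0.17972243  0.15032414] -69.98 ('tool x,z mm', array([-1.6, -1.3]), 'rowunits', array([-0.039, -0.032]))
23.9 [ 0.51169425 -0.17988774  0.15031007] -70.0 ('tool x,z mm', array([-1.7, -1.2]), 'rowunits', array([-0.042, -0.03 ]))
23.95 [ 0.51162967 -0.1799794   0.1502595 ] -70.01 ('tool x,z mm', array([-1.8, -1.1]), 'rowunits', array([-0.044, -0.027]))
n 8418 far end z [np.float64(64.6), np.float64(64.8), np.float64(64.8)] x edges at z30/40/60 [array([-22.6,  22.3]), array([-22.9,  22.5]), array([-22.5,  22.1])] slot far edge z [15.03624598 38.05980542]
post pts thru slot 19 [ 0.50047068 -0.1822894   0.08486647]
plate far edge [np.float64(53.4), None, None, np.float64(53.9)] x edges [-56.25916549  52.9745147 ]
```

View pics/w12.png

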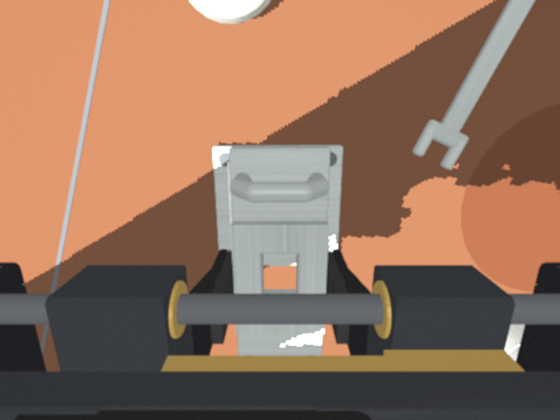

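The post's plate edges agree with the stored stub position: offset about −1.7 mm in x and −1.1 mm in z. I'll correct that and let the arm settle.

>>> drive_tool:
  commands:
    - {"dx":-0.044,"dy":0.3,"dz":-0.028,"wx":0,"wy":0,"wz":0,"grip":35}
    - {"dx":0,"dy":0.2,"dz":0,"wx":0,"wy":0,"wz":0,"grip":35}
    - {"dx":0,"dy":0,"dz":0,"wx":0,"wy":0,"wz":0,"grip":35}
    - {"dx":0,"dy":0,"dz":0,"wx":0,"wy":0,"wz":0,"grip":35}
    - {"dx":0,"dy":0,"dz":0,"wx":0,"wy":0,"wz":0,"grip":35}
    - {"dx":0,"dy":0,"dz":0,"wx":0,"wy":0,"wz":0,"grip":35}

```text
time_s: 24.75
position: [0.5098, -0.1784, 0.1304]
tcp_rot: [[0.342, 0.001, 0.94], [-0.94, -0.0, 0.342], [0.001, -1.0, 0.0]]
force: [-1.2, 0.5, -3.3]
opening: 0.528
```

```bash
python3 - <<'E'
from h import *
for i in range(2):
    s,p,d,K,T=snap("wrist","w13");print(s["time_s"],s["position"],yaw(s),rel(s,(.5100,-.1787)))
W=cloud(K,T,d);Q=toolpts(s,W)
k=(d>0)&(abs(W[...,2]-.010)<.004)&(abs(Q[...,0])<65)&(Q[...,2]<90)&(Q[...,2]>40);P=Q[k];print("plate far edge",[np.percentile(P[abs(P[:,0]-x)<4][:,2],99).round(1) if (abs(P[:,0]-x)<4).any() else None for x in(-45,45)],"x edges",np.percentile(P[:,0],[.5,99.5]))
E
```

```text
24.75 [ 0.50978199 -0.17839926  0.13042936] -70.0 ('tool x,z mm', array([0.4, 0.1]), 'rowunits', array([0.009, 0.003]))
24.8 [ 0.5096896  -0.17834695  0.13038322] -70.0 ('tool x,z mm', array([0.4, 0.2]), 'rowunits', array([0.011, 0.004]))
plate far edge [np.float64(55.0), np.float64(55.2)] x edges [-54.41309147  55.11654472]
```

>>> drive_tool:
  commands:
    - {"dx":0.008,"dy":0.1,"dz":0.004,"wx":0,"wy":0,"wz":0,"grip":35}
    - {"dx":0,"dy":0.15,"dz":0,"wx":0,"wy":0,"wz":0,"grip":35}
    - {"dx":0,"dy":0.15,"dz":0,"wx":0,"wy":0,"wz":0,"grip":35}
    - {"dx":0,"dy":0.15,"dz":0,"wx":0,"wy":0,"wz":0,"grip":35}
    - {"dx":0,"dy":0.15,"dz":0,"wx":0,"wy":0,"wz":0,"grip":35}
    - {"dx":0,"dy":0.1,"dz":0,"wx":0,"wy":0,"wz":0,"grip":35}
    - {"dx":0,"dy":0,"dz":0,"wx":0,"wy":0,"wz":0,"grip":35}
    - {"dx":0,"dy":0,"dz":0,"wx":0,"wy":0,"wz":0,"grip":35}

```text
time_s: 25.85
position: [0.51, -0.1786, 0.0983]
tcp_rot: [[0.342, 0.0, 0.94], [-0.94, -0.0, 0.342], [0.0, -1.0, 0.0]]
force: [0.3, -0.3, -2.8]
opening: 0.53
```

Bottom is at 72 mm, below the tongue's shoulder at 80 mm, with no contact. 10 mm to go.

>>> drive_tool:
  commands:
    - {"dx":0,"dy":0.1,"dz":0,"wx":0,"wy":0,"wz":0,"grip":35}
    - {"dx":0,"dy":0.08,"dz":0,"wx":0,"wy":0,"wz":0,"grip":35}
    - {"dx":0,"dy":0.04,"dz":0,"wx":0,"wy":0,"wz":0,"grip":35}
    - {"dx":0,"dy":0.025,"dz":0,"wx":0,"wy":0,"wz":0,"grip":35}
    - {"dx":0,"dy":0.015,"dz":0,"wx":0,"wy":0,"wz":0,"grip":35}
    - {"dx":0,"dy":0,"dz":0,"wx":0,"wy":0,"wz":0,"grip":35}
    - {"dx":0,"dy":0,"dz":0,"wx":0,"wy":0,"wz":0,"grip":35}

```text
time_s: 26.72
position: [0.5098, -0.1785, 0.0884]
tcp_rot: [[0.342, 0.0, 0.94], [-0.94, -0.0, 0.342], [0.0, -1.0, 0.0]]
force: [-1.8, 1.5, 5.9]
opening: 0.527
```

>>> drive_tool:
  commands:
    - {"dx":0,"dy":0,"dz":0,"wx":0,"wy":0,"wz":0,"grip":87}
    - {"dx":0,"dy":0,"dz":0,"wx":0,"wy":0,"wz":0,"grip":87}
    - {"dx":0,"dy":0,"dz":0,"wx":0,"wy":0,"wz":0,"grip":87}
    - {"dx":0,"dy":0,"dz":0,"wx":0,"wy":0,"wz":0,"grip":87}
    - {"dx":0,"dy":-0.4,"dz":0,"wx":0,"wy":0,"wz":0,"grip":87}
    - {"dx":0,"dy":-0.9,"dz":0,"wx":0,"wy":0,"wz":0,"grip":87}
    - {"dx":0,"dy":-1,"dz":0,"wx":0,"wy":0,"wz":0,"grip":87}
    - {"dx":0,"dy":-1,"dz":0,"wx":0,"wy":0,"wz":0,"grip":87}

```text
time_s: 27.72
position: [0.5098, -0.1785, 0.222]
tcp_rot: [[0.342, 0.001, 0.94], [-0.94, -0.001, 0.342], [0.001, -1.0, 0.001]]
force: [0.7, -0.6, -0.8]
opening: 0.996
```

>>> drive_tool:
  commands:
    - {"dx":0,"dy":0,"dz":-0.9,"wx":0,"wy":0,"wz":0,"grip":87}
    - {"dx":0,"dy":0,"dz":-0.6,"wx":0,"wy":0,"wz":0,"grip":87}
    - {"dx":0,"dy":0,"dz":0,"wx":0,"wy":0,"wz":0,"grip":87}
    - {"dx":0,"dy":0,"dz":0,"wx":0,"wy":0,"wz":0,"grip":87}

```text
time_s: 28.22
position: [0.4543, -0.1993, 0.2205]
tcp_rot: [[0.342, 0.002, 0.94], [-0.94, -0.001, 0.342], [0.002, -1.0, 0.001]]
force: [0.3, -0.3, 0.3]
opening: 1.002
```

```bash
python3 - <<'E'
from h import *
s,p,d,K,T=snap("wrist","w14");print(s["time_s"],s["position"],yaw(s))
W=cloud(K,T,d);r=np.hypot(W[...,0]-.51,W[...,1]+.1787)
for n,lo,hi,R in(("clamp mid top",.077,.0845,.03),("tip",.086,.092,.014),("ends",.074,.0805,.075),("flange",.013,.023,.07),("bolt tops",.098,.112,.07)):
    k=(d>0)&(W[...,2]>lo)&(W[...,2]<hi)&(r<R)
    if n=="ends":k&=r>.055
    print(n,k.sum(),np.percentile(W[k][:,2],[5,50,95]).round(4) if k.any() else"",W[k].mean(0).round(4) if k.any() else "")
k=(d>0)&(W[...,2]>.070)&(W[...,2]<.085)&(r<.08);print(cv2.minAreaRect((W[k][:,:2]*1000).astype(np.float32)))
E
```

```text
28.225 [ 0.45428511 -0.1993035   0.22051021] -70.02
clamp mid top 3179 [0.08   0.0821 0.0833] [ 0.5108 -0.1782  0.0819]
tip 237 [0.0865 0.0881 0.0894] [ 0.5102 -0.1791  0.088 ]
ends 990 [0.0768 0.0781 0.0794] [ 0.5317 -0.1704  0.0781]
flange 1965 [0.0169 0.0182 0.0194] [ 0.5135 -0.18    0.0182]
bolt tops 925 [0.0993 0.1039 0.1057] [ 0.5164 -0.1761  0.1034]
((509.363525390625, -178.57891845703125), (129.36021423339844, 46.17887878417969), 20.15983009338379)
```

View pics/w14.png

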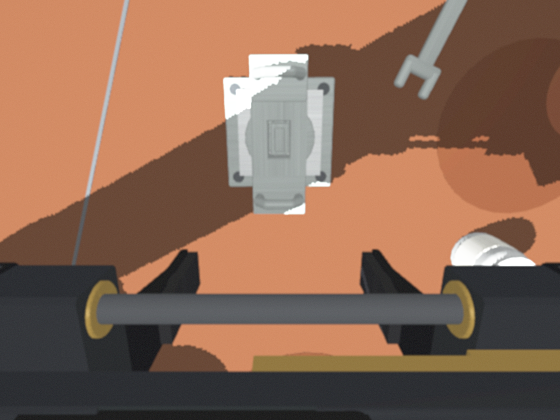

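All three parts are home. The flange top is at 18.2 mm (expected 18), the clamp's middle at 82.1 (expected 82) and its ends at 78.1 (expected 78). The tongue tip stands through the slot at (279,138).

```bash
python3 -c "
from rig import workorder
print(workorder.hand_in())"
```

```text
the job is handed in; nothing more can be done
None
```

The dish pivot is rebuilt on the stub and handed in at about 28 s of the 72 s allowed. The bushing went on first with its flange down, then the thrust ring, then the clamp with its slot over the tongue. I lowered each one to contact, at about 6–7 N measured, before letting go.

| Check | Measured | Expected |
|---|---|---|
| Bushing flange top | 18.2 mm | 18 mm |
| Thrust ring top (top camera) | 60.5 mm | 62 mm |
| Clamp, middle top | 82.1 mm | 82 mm |
| Clamp, end tops | 78.1 mm | 78 mm |
| Clamp yaw | 20.2° | stub about 20° |

- **Mismatch:** the ring read about 1.5 mm low. The same camera read the bushing top about 1 mm low as well, so I put this down to camera bias. The clamp resting at the right height on the ring also shows the ring is home.
- **Gripper and other objects:** the gripper was open and clear of everything at hand-in. The wrist forces read at the end of each move never passed about 8 N. I didn't measure the other objects again afterwards, but the arm never went near them at low height.
- **Picture budget:** I viewed 11 pictures, one over the 10 allowed.

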